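Take apart a stack of scooter drive parts

ROBOT

A 7-joint arm with a two-finger parallel gripper is mounted at the origin on the work surface. World frame = base frame: x ahead of the robot, y to its left, z up, the work surface at z = 0. Lengths are in m, angles in rad, forces in N, time in s.
With the tool pointing down it reaches from about 0.425 to 0.95 m from the base axis. Payload 16.7 kg.
Tool frame: the origin (TCP) lies midway between the tips of the shut fingers; the grasp point (between the pads) lies 19 mm behind it; z points along the fingers, y is the line along which they close (so a half turn about z gives the same grasp; the last joint's range is limited). The gripper opens to 94 mm and grips with 3 to 60 N. Pads are 16 mm wide; open, the fingers measure 119 mm over their backs; the gripper's body (75 mm by 177 mm) begins 78 mm behind the grasp point.
Start: joints at [1.185, 0.426, 0.074, 1.606, -0.034, 1.111, -0.067], TCP at [0.158, -0.656, 0.205] pointing down, gripper open.
Joint ranges: [-2.85, 2.85], [-0.5, 2.14], [-1.23, 1.37], [0.21, 2.46], [-1.02, 4.16], [0.16, 2.05], [-2.73, 2.73]. Speed limits (rad/s): [1.89, 1.89, 2.39, 2.39, 3.01, 3.01, 3.01].

INTERFACE

Orientations are given as [roll, pitch, yaw] about the fixed x, y, z axes, in that order (R = Rz(yaw) Ry(pitch) Rx(roll)).
In Python, from rig import r gives the robot as it stands. The module is installed in compiled form; this text tells all that it offers.
- The arm moves only by the shell command python3 -m inch 'ROWS' [FORCE]. ROWS is JSON, a list of rows, each an object of numbers: "gripper": the closure, from 0 (fully open) to 1 (shut); "tx", "ty", "tz": the shift along the world's x, y, z as a fraction of full scale; "yaw": the turn about the world's z as a fraction of full scale. In form: [{"gripper": .., "tx": .., "ty": .., "tz": .., "yaw": ..}, ...]. A call has exactly 5 rows; each row shifts and turns the commanded pose from where the row before left it; what a row does not reach is not made up. Full scale, the value 1, is 5 cm for a shift and 0.12 rad for a turn. A row lasts 1/8 s, in which the tool goes at most 62.5 mm and 10.7 degrees, less where a joint would pass 70% of its speed; a pose out of reach is approached as far as the arm can. A call with a number of a shift or a turn outside -1 to 1 is refused whole. A call with a gripper value outside its range is refused whole. The fingers move at their own pace and stop on an object; FORCE is the grip in N (left out, the last holds). Time passes only in rows, so rows that do not move let the fingers close, or fill a call up. It gives the time, the measured TCP pose, the force, the opening and the grip force at its end, in the units of the state.
- r.get_state(): the state, without advancing time (a new reading comes with each control period).
- r.camera(name): name is "scene" or "top"; returns a dict with "color" (384x512x3 uint8, red, green, blue), "vertical_fov" (degrees; the focal length in pixels is half the picture's height over the tangent of half this angle, whatever the lens; pixels are square), "cx", "cy" (the principal point, pixels), "k1" (the pictures are not rectified: a ray, as slopes to the right and down, at radius r is drawn at 1 + k1 r^2 times it, then the intrinsics apply), "cam_to_world" (4x4, takes a point from camera to world coordinates). Camera axes: x right, y down, z forward; pixel columns grow to the right and rows downward; lengths in m; the calibration is good to about 2 mm. A picture is of the moment at which its call begins. There is no depth.
- r.sign_off(): hands the job in; it is judged then, once.
The state is a dict: "t": time; "joint_positions": joint angles; "dq": joint speeds; "effort": joint torques, N m; "tool_pos": TCP position; "tool_rot": TCP orientation; "ft_force": force on the tool from outside, world axes, zero at the start; "torque": the same for the moment, N m; "opening": opening from 0.0 (shut) to 1.0 (fully open); "grasp_force": force on a finger pad.
Only numpy, scipy, OpenCV 4.12 (cv2) and the standard library are available. Lean on these libraries where they do the work, as an engineer would, in place of code of your own. Each camera call takes 0.05 s, during which the arm holds its last target. There are 200 camera calls.

TASK

The drive parts taken out of a scooter are piled up on the bench. Take the pile apart from the top down and set each part down flat in the middle of its own place, in this order: the hex nut in the blue dish, then the brass bush on the pale inspection plate, then the worn bearing on the red scrap tray and last the gear in the yellow wash basket. Set them down without dropping them, and leave the green tin and the wrench where they are.

Things in the scene. Friction and masses are not known exactly. Their poses are not given: they have to be found in the camera images.
- nut: plain grey steel hex nut with a dark hole, 22 mm across flats (25.4 mm across corners), 14 mm high, top of the stack. Origin: centre of its underside, z up. One pair of flats faces along its +x and -x axes, the other pairs are 60 and 120 degrees round.
- bush: brass flanged bush, 24 mm high, second from the top: a flange of 38 mm diameter and 5 mm height at the bottom, above it a round body of 28 mm diameter. Origin: centre of its underside, z up. Grip it by the body.
- bearing: bright steel ball bearing with a black seal ring on top, round, 52 mm diameter, 16 mm high, third from the top. Origin: centre of its underside, z up.
- gear: dark steel gear, 66 mm diameter over the teeth, 22 mm high, bottom of the stack, lying on the bench (the whole stack is 76 mm high). It can be gripped across the teeth at any angle. Origin: centre of its underside, z up.
- nut_dish: round blue dish fixed to the bench, 134 mm diameter at the rim, sloping wall 14 mm high, inner floor 4 mm above the bench and about 114 mm across. Origin: centre of its underside.
- plate: pale stone inspection plate fixed to the bench, a square slab 120 x 120 mm, flat top 20 mm above the bench. Origin: centre of its underside; its sides run along its x and y axes.
- scrap_tray: round red tray fixed to the bench, 134 mm diameter, rim 8 mm high, inner floor 4 mm above the bench and about 126 mm across. Origin: centre of its underside.
- basket: square yellow wash basket with dark stripes on its floor, fixed to the bench, 132 x 132 mm outside, walls 3 mm thick and 14 mm high, inner floor 3 mm above the bench. Origin: centre of its underside; its sides run along its x and y axes.
- tin: closed round dark-green tin with a bright green screw lid, 70 mm diameter, 55 mm high, loose, a bystander. Origin: centre of its underside.
- wrench: steel open-ended wrench, 180 mm long, lying on the bench to the robot's right, loose, a bystander.
Not all that is in view belongs to the job. What is shaped like the bearing but orange or turquoise is not meant.

How it is judged:
On the way, in this order (a step that is already met when the one before it is completed fails the run):
1. the hex nut rests in the blue dish (horizontal distance between nut and nut_dish below 0.015 m and z of nut in the frame of nut_dish between 0.001 and 0.007 m and angle between nut's own z axis and vertical below 0.1 rad and contact force between the fingers and nut below 0.1 N and linear speed of nut below 0.02 m/s), for 0.2 s.
2. the brass bush stands on the pale inspection plate (horizontal distance between bush and plate below 0.015 m and z of bush in the frame of plate between 0.017 and 0.023 m and angle between bush's own z axis and vertical below 0.1 rad and contact force between the fingers and bush below 0.1 N and linear speed of bush below 0.02 m/s), for 0.2 s.
3. the bearing lies on the red tray (horizontal distance between bearing and scrap_tray below 0.015 m and z of bearing in the frame of scrap_tray between 0.001 and 0.007 m and angle between bearing's own z axis and vertical below 0.1 rad and contact force between the fingers and bearing below 0.1 N and linear speed of bearing below 0.02 m/s), for 0.2 s.
4. the gear lies in the yellow basket (horizontal distance between gear and basket below 0.015 m and z of gear in the frame of basket between 0 and 0.006 m and angle between gear's own z axis and vertical below 0.1 rad and contact force between the fingers and gear below 0.1 N and linear speed of gear below 0.02 m/s), for 0.2 s.
At the end, for the whole second after the job is handed in: The nut is in the blue dish, the bush on the inspection plate, the bearing on the red tray and the gear in the yellow basket, each lying flat on the surface (within 3 mm in height and 0.1 rad), within 15 mm of the middle of its place, released and at rest (all of step 1 and all of step 2 and all of step 3 and all of step 4); the robot touches nothing.
It fails at once if the green tin or the wrench is pushed more than 15 mm from where it lay (distance of any of tin, wrench from where it was at the start of the episode above 0.015 m).
It fails at once if a part is dropped or thrown (faster than 0.7 m/s while not held) ((linear speed of nut above 0.7 m/s and contact force between the fingers and nut below 0.05 N) or (linear speed of bush above 0.7 m/s and contact force between the fingers and bush below 0.05 N) or (linear speed of bearing above 0.7 m/s and contact force between the fingers and bearing below 0.05 N) or (linear speed of gear above 0.7 m/s and contact force between the fingers and gear below 0.05 N)).
It also fails if it takes over 106 s, if anything falls off the work surface, if the arm or the gripper's body presses on something with over 40 N, if the wrist force passes 120 N, or if a joint passes its speed limit or range.

## Working session

There is one attempt and no reset: what is moved stays moved. The work goes in short steps, Python scripts to look and compute and a shell command to move; the robot and the scene stay as the last step left them, time stands still between calls to the robot, and variables do not carry over. Pictures are saved under pics/ and viewed, at most 17 in all, crops included, and the job is handed in when it is done.

```bash
mkdir -p pics; python3 - <<'E'
from rig import r
import cv2
s=r.get_state(); print({k:s[k] for k in('t','tool_pos','tool_rot','opening','ft_force')})
for n in('scene','top'):
    c=r.camera(n); cv2.imwrite(f'pics/{n}0.png',c['color'][:,:,::-1]); print(n,c['vertical_fov'],c['cx'],c['cy'],c['k1'],c['cam_to_world'])
E
```

```text
{'t': 0.0, 'tool_pos': array([ 0.15755308, -0.65589598,  0.20476634]), 'tool_rot': array([-3.14027301e+00,  1.03293981e-04,  2.35768502e-01]), 'opening': 0.9981391645314718, 'ft_force': array([ 0.0027729 , -0.55005457, -0.10653877])}
scene 51.16418988960706 257.55844564452775 188.09966878197235 -0.05749538762869798 [[ 0.82408622  0.33159304 -0.45926894  1.07423427]
 [ 0.56641369 -0.49320122  0.6602485  -0.76395447]
 [-0.00757819 -0.80423791 -0.59425917  0.69118237]
 [ 0.          0.          0.          1.        ]]
top 51.116891338068875 251.8556808966741 189.86849322762967 -0.12237944205044891 [[ 0.00313963 -0.98681943  0.16179477  0.43130632]
 [-0.99997607 -0.00409548 -0.00557464 -0.0802758 ]
 [ 0.00616379 -0.1617734  -0.98680868  1.11294909]
 [ 0.          0.          0.          1.        ]]
```

View pics/top0.png

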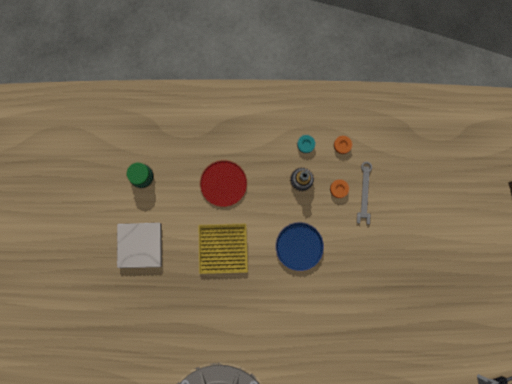

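View pics/scene0.png

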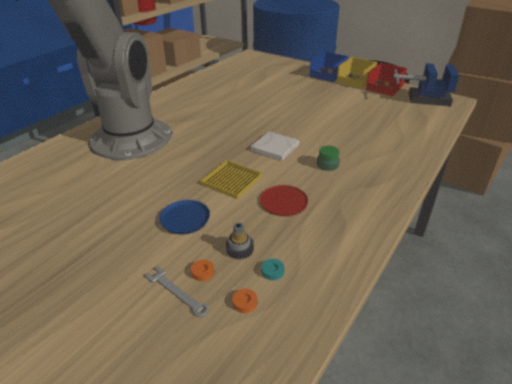

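The top view shows the stack at (302,179), the blue dish at (300,246), the red tray at (223,184), the basket at (223,249), the plate at (139,245), the tin at (140,175) and the wrench at about (365,193). The ring lookalikes are orange at (343,145) and (340,189), and turquoise at (306,144). The only grey stack is at (302,179), and it matches the scene view at (239,240), so that's the pile. I'll confirm it in a crop and measure.

```bash
cat > h.py <<'E'
from rig import r
import cv2, numpy as np
def cam(n):
    c=r.camera(n); c['f']=c['color'].shape[0]/2/np.tan(np.radians(c['vertical_fov']/2))
    c['K']=np.array([[c['f'],0,c['cx']],[0,c['f'],c['cy']],[0,0,1]]); c['D']=np.array([c['k1'],0,0,0.]); return c
def cast(c,uv,z):
    n=cv2.undistortPoints(np.float64(uv).reshape(-1,1,2),c['K'],c['D'])[:,0]
    M=np.array(c['cam_to_world']); d=np.c_[n,np.ones(len(n))]@M[:3,:3].T
    return M[:3,3]+d*((z-M[2,3])/d[:,2])[:,None]
def proj(c,P):
    M=np.linalg.inv(c['cam_to_world']); rv=cv2.Rodrigues(M[:3,:3])[0]
    return cv2.projectPoints(np.float64(P).reshape(-1,1,3),rv,M[:3,3],c['K'],c['D'])[0][:,0]
def blob(c,lo,hi,near=None):
    h=cv2.cvtColor(c['color'],cv2.COLOR_RGB2HSV); m=cv2.inRange(h,np.array(lo),np.array(hi))
    m=cv2.morphologyEx(m,cv2.MORPH_CLOSE,np.ones((5,5)))
    cs=cv2.findContours(m,cv2.RETR_EXTERNAL,cv2.CHAIN_APPROX_NONE)[0]
    if near is not None: cs=[k for k in cs if cv2.pointPolygonTest(k,near,True)>-6]
    return max(cs,key=cv2.contourArea)[:,0].astype(float)
def crop(c,u,v,w,h,s,name):
    im=c['color'][v-h//2:v+h//2,u-w//2:u+w//2,::-1]; im=cv2.resize(im,None,fx=s,fy=s,interpolation=cv2.INTER_CUBIC); cv2.imwrite(name,im); return im
E
python3 - <<'E'
from h import *
pts={'dish':((100,120,40),(125,255,255),.014,(300,246),(185,217)),'tray':((0,150,40),(6,255,255),.008,(223,184),(284,200)),
'basket':((20,140,60),(32,255,255),.014,(223,249),(231,179)),'plate':((0,0,130),(179,50,255),.020,(139,245),(275,145)),'lid':((50,120,40),(80,255,255),.055,(138,173),(329,153))}
T,S=cam('top'),cam('scene')
for k,(lo,hi,z,a,b) in pts.items():
  for n,c,p in(('top',T,a),('scene',S,b)):
    try:
        P=cast(c,blob(c,lo,hi,p),z)[:,:2].astype(np.float32)
        (x,y),R=cv2.minEnclosingCircle(P); q=cv2.minAreaRect(P)
        print(k,n,'circ',np.round([x,y,2*R],4),'rect',np.round(q[0],4),np.round(q[1],4),round(q[2],1))
    except Exception as e: print(k,n,e)
for uv in((302,178),): print(cast(T,uv,.076))
A=crop(T,302,178,50,50,8,'pics/a.png');B=crop(S,239,240,50,50,8,'pics/b.png');cv2.imwrite('pics/ab.png',np.hstack([A,B]))
E
```

```text
dish top circ [ 0.4563 -0.216   0.1273] rect [ 0.4574 -0.217 ] [0.1233 0.1248] 89.7
dish scene circ [ 0.46   -0.219   0.1293] rect [ 0.4601 -0.2191] [0.1207 0.1279] 64.6
tray top circ [ 0.6315 -0.0061  0.1307] rect [ 0.6308 -0.0057] [0.1279 0.1289] 0.2
tray scene circ [ 0.6354 -0.0092  0.1328] rect [ 0.6353 -0.0105] [0.1271 0.1291] 33.9
basket top circ [ 0.451  -0.0075  0.1812] rect [ 0.4502 -0.0077] [0.1309 0.1309] 2.0
basket scene circ [ 0.4574 -0.0133  0.1911] rect [ 0.4571 -0.0125] [0.1412 0.1423] 2.1
plate top circ [0.4583 0.2236 0.1633] rect [0.4581 0.2239] [0.1188 0.1175] 2.4
plate scene circ [0.4658 0.2113 0.1822] rect [0.4662 0.2159] [0.1333 0.1375] 2.8
lid top circ [0.6478 0.2213 0.0662] rect [0.6472 0.2227] [0.0631 0.0584] 65.7
lid scene circ [6.784e-01 2.090e-01 2.000e-04] rect [0.6784 0.209 ] [0. 0.] 0.0
[[ 0.63359183 -0.21829161  0.076     ]]
```

View pics/ab.png

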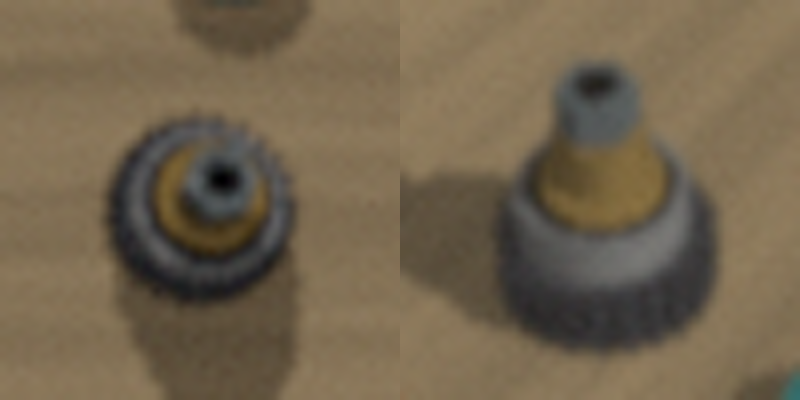

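The stack is confirmed, from the top: a grey hex nut with its dark hole at top px ~(304.5,175) and scene px ~(238.7,225), then the brass bush, the bright bearing and the dark toothed gear. I'll average a few frames to locate each part and get the nut's orientation.

```bash
python3 - <<'E'
from h import *
def avg(n,k=6):
    c=cam(n); a=[c['color'].astype(float)]+[r.camera(n)['color'].astype(float) for _ in range(k-1)]
    c['color']=np.clip(np.mean(a,0),0,255).astype(np.uint8); return c
T,S=avg('top'),avg('scene'); np.savez('avg.npz',T=T['color'],S=S['color'])
def hole(c,u,v):
    g=cv2.cvtColor(c['color'],cv2.COLOR_RGB2GRAY)[v-4:v+5,u-4:u+5].astype(float)
    w=np.clip(np.percentile(g,35)-g,0,None); yy,xx=np.mgrid[-4:5,-4:5]; return u+(w*xx).sum()/w.sum(),v+(w*yy).sum()/w.sum()
a,b=hole(T,304,175),hole(S,238,225); print('hole',a,b,cast(T,a,.075)[0],cast(S,b,.075)[0])
# brass
for n,c,p in(('top',T,(303,178)),('scene',S,(238,237))):
    q=blob(c,(12,100,60),(28,255,255),p); print(n,'brass',q.min(0),q.max(0),len(q))
# gear dark outline in top
im=T['color']; A=crop(T,304,177,24,24,25,'pics/a.png')[:, :400];
A=crop(T,304,176,16,16,24,'pics/a.png');B=crop(S,238,228,16,16,24,'pics/b.png')
f=lambda i:np.clip((i.astype(float)-40)*2,0,255)
cv2.imwrite('pics/ab2.png',np.hstack([f(A),f(B)]))
for z,R in((.022,.033),(.038,.026),(.062,.014),(.076,.011)): print(z,proj(T,[.63,-.218,z]),proj(S,[.63,-.218,z]))
E
```

```text
hole (np.float64(303.6727272727273), np.float64(175.56643356643357)) (np.float64(237.76923076923077), np.float64(225.43406593406593)) [ 0.64036268 -0.22298575  0.075     ] [ 0.64206804 -0.22374349  0.075     ]
top brass [296. 171.] [310. 183.] 47
scene brass [231. 231.] [246. 243.] 41
0.022 [[299.40100446 182.99636661]] [[235.99833524 238.73606694]]
0.038 [[300.12040869 181.94917088]] [[235.72854867 233.8376653 ]]
0.062 [[301.23889488 180.32074689]] [[235.31419735 226.29948199]]
0.076 [[301.91424975 179.33730431]] [[235.06697706 221.79319636]][ WARN:0@3.718] global loadsave.cpp:1063 imwrite_ Unsupported depth image for selected encoder is fallbacked to CV_8U.
```

View pics/ab2.png

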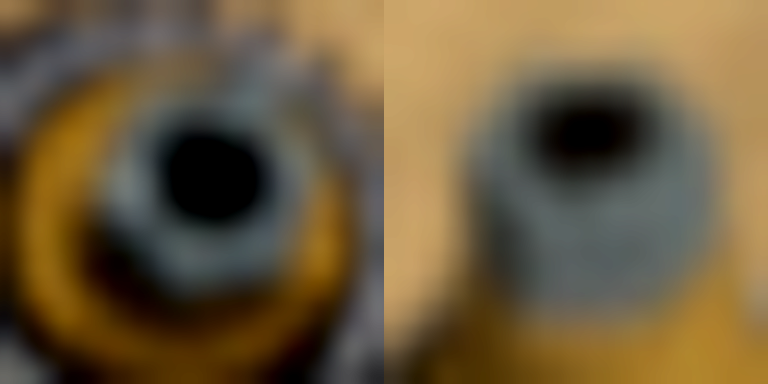

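```bash
python3 - <<'E'
from h import *
S=np.load('avg.npz')['S']; T=np.load('avg.npz')['T']
h=cv2.cvtColor(S,cv2.COLOR_RGB2HSV); g=cv2.cvtColor(S,cv2.COLOR_RGB2GRAY)
print(range(230,248))
for v in range(221,233): print(v,'S',h[v,230:248,1],'G',g[v,230:248])
h=cv2.cvtColor(T,cv2.COLOR_RGB2HSV); g=cv2.cvtColor(T,cv2.COLOR_RGB2GRAY); print('top',range(296,313))
for v in range(168,184): print(v,'S',h[v,296:313,1],'G',g[v,296:313])
E
```

```text
range(230, 248)
221 S [90 89 90 89 87 86 83 86 84 84 81 86 88 89 91 88 88 90] G [125 124 122 121 121 119 117 119 121 121 121 122 122 121 118 117 117 115]
222 S [88 89 90 88 83 74 62 62 64 65 62 73 82 87 90 89 88 90] G [125 124 122 119 118 112 111 109 109 108 110 114 119 119 116 116 116 115]
223 S [88 89 87 85 68 45 30 27 28 28 28 46 69 84 88 90 88 88] G [123 123 120 117 112 101  91  83  81  81  88 100 111 116 115 115 116 116]
224 S [87 88 86 73 47 17 11 14 25 14 16 18 39 67 83 88 88 89] G [122 120 118 113 103  88  69  55  49  52  63  84 100 110 115 115 115 116]
225 S [88 87 84 54 19  6  9 36 60 43 14  7 14 42 80 90 91 89] G [120 119 115 106  94  79  56  40  35  39  54  76  93 103 112 114 116 118]
226 S [89 88 80 42  6 12  4 27 27 20  8 12 11 25 75 87 89 88] G [118 120 115  98  89  80  60  46  45  50  64  82  92 100 111 116 117 119]
227 S [86 89 84 47  6  9 10  8  8  7 12 14 13 20 73 88 91 87] G [120 121 114  91  82  83  76  65  66  73  82  90  93  98 111 118 119 120]
228 S [87 87 84 59 14 12 12 12 12 14 14 13 13 21 73 89 90 90] G [121 123 115  88  74  82  87  82  83  89  91  93  94  
[... 2074 characters left out ...]
83 56 44 51 70 84 82 79 82 84 89 96 74 79 71]
179 S [106 147 144 154 143  60   9  17  17  11   4  54 124 150  90   3   7] G [55 87 87 59 40 43 54 72 74 69 68 71 81 84 69 85 74]
180 S [ 65 149 146 149 145 137  78  33  60  77  99 126 145 144  40   3   7] G [50 73 88 74 54 43 44 52 55 53 53 63 70 62 65 92 72]
181 S [ 10 130 152 152 152 157 148 134 143 149 150 154 154  94   7   6   7] G [49 52 76 75 67 56 50 49 52 57 63 67 59 50 73 91 68]
182 S [  0  39 130 153 151 145 147 158 152 146 151 154 137  20   0   3  27] G [71 48 52 61 68 70 65 63 64 69 69 59 42 50 86 82 64]
183 S [  6   3  25  99 150 149 152 147 149 154 158 122  43   4   3   4  53] G [89 75 48 42 51 58 64 68 67 61 54 41 39 60 78 63 58]
```

Reading the nut:
- **Flats:** the top view's left-upper and right-lower nut edges are parallel and lean about 30° from image-up. The flat normals are therefore ~0 mod 60°, and the scene-view crease agrees.
- **Position:** nut and stack axis are both at about (0.642, -0.224).
- **Approach:** I'll use tool yaw 0.52 and go above the stack first.

```bash

python3 -m inch '[{"gripper":0.5,"tx":0.646,"ty":0.575,"tz":0,"yaw":0.16},{"gripper":0.5,"tx":0.646,"ty":0.575,"tz":0,"yaw":0.16},{"gripper":0.5,"tx":0.646,"ty":0.575,"tz":0,"yaw":0.16},{"gripper":0.5,"tx":0.646,"ty":0.575,"tz":0,"yaw":0.16},{"gripper":0.5,"tx":0.646,"ty":0.575,"tz":0,"yaw":0.16}]' 10
python3 -m inch '[{"gripper":0.5,"tx":0.646,"ty":0.575,"tz":0,"yaw":0.16},{"gripper":0.5,"tx":0.646,"ty":0.575,"tz":0,"yaw":0.16},{"gripper":0.5,"tx":0.646,"ty":0.575,"tz":0,"yaw":0.16},{"gripper":0.5,"tx":0.646,"ty":0.575,"tz":0,"yaw":0.16},{"gripper":0.5,"tx":0.646,"ty":0.575,"tz":0,"yaw":0.16}]'
python3 -m inch '[{"gripper":0.5,"tx":0.646,"ty":0.575,"tz":0,"yaw":0.16},{"gripper":0.5,"tx":0.646,"ty":0.575,"tz":0,"yaw":0.16},{"gripper":0.5,"tx":0.646,"ty":0.575,"tz":0,"yaw":0.16},{"gripper":0.5,"tx":0.646,"ty":0.575,"tz":0,"yaw":0.16},{"gripper":0.5,"tx":0.646,"ty":0.575,"tz":0,"yaw":0.16}]'
python3 -m inch '[{"gripper":0.5,"tx":0,"ty":0,"tz":0,"yaw":0},{"gripper":0.5,"tx":0,"ty":0,"tz":0,"yaw":0},{"gripper":0.5,"tx":0,"ty":0,"tz":0,"yaw":0},{"gripper":0.5,"tx":0,"ty":0,"tz":0,"yaw":0},{"gripper":0.5,"tx":0,"ty":0,"tz":0,"yaw":0}]'
```

```text
t: 1.42
tool_pos: [0.3202, -0.5116, 0.2057]
tool_rot: [3.141, -0.0, 0.332]
ft_force: [0.9, -0.8, -0.4]
opening: 0.513
grasp_force: 0.0
t: 2.05
tool_pos: [0.4816, -0.3678, 0.2057]
tool_rot: [3.141, -0.0, 0.428]
ft_force: [-0.2, -0.5, 0.1]
opening: 0.501
grasp_force: 0.0
t: 2.68
tool_pos: [0.6431, -0.2241, 0.2056]
tool_rot: [3.141, -0.0, 0.524]
ft_force: [-0.6, -0.5, -0.3]
opening: 0.495
grasp_force: 0.0
t: 3.3
tool_pos: [0.6419, -0.2255, 0.2056]
tool_rot: [3.141, -0.0, 0.523]
ft_force: [-0.4, -0.1, -0.3]
opening: 0.499
grasp_force: 0.0
```

```bash

python3 -m inch '[{"gripper":0.5,"tx":0,"ty":0.02,"tz":-0.42,"yaw":0},{"gripper":0.5,"tx":0,"ty":0,"tz":-0.42,"yaw":0},{"gripper":0.5,"tx":0,"ty":0,"tz":-0.42,"yaw":0},{"gripper":0.5,"tx":0,"ty":0,"tz":-0.42,"yaw":0},{"gripper":0.5,"tx":0,"ty":0,"tz":-0.42,"yaw":0}]'
python3 - <<'E'
from h import *
S=cam('scene'); crop(S,238,215,70,60,11,'pics/c1.png'); p=r.get_state()['tool_pos']; print(p,proj(S,p),proj(S,[.642,-.2243,.076]))
E
```

```text
t: 3.92
tool_pos: [0.6421, -0.224, 0.0992]
tool_rot: [-3.141, -0.0, 0.524]
ft_force: [0.0, -0.3, 0.5]
opening: 0.502
grasp_force: 0.0
[ 0.64070664 -0.22368066  0.09622053] [[236.95629879 218.19489759]] [[237.58418871 225.23139207]]
```

View pics/c1.png

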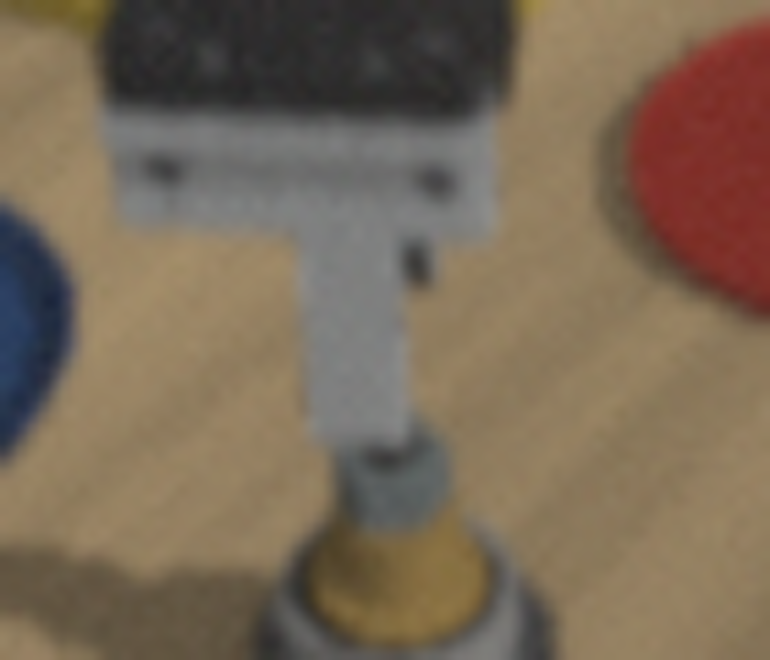

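The front finger (crop x 310–410) sits over the nut (centre x ~390) and is about 1–2 mm off across the pads, which is fine. I'll descend with a small shift and grip.

```bash

python3 -m inch '[{"gripper":0.5,"tx":0.025,"ty":0.02,"tz":-0.18,"yaw":0},{"gripper":0.5,"tx":0,"ty":0,"tz":-0.18,"yaw":0},{"gripper":0.5,"tx":0,"ty":0,"tz":-0.18,"yaw":0},{"gripper":0.5,"tx":0,"ty":0,"tz":-0.18,"yaw":0},{"gripper":0.5,"tx":0,"ty":0,"tz":0,"yaw":0}]'
python3 -m inch '[{"gripper":0.7,"tx":0,"ty":0,"tz":0,"yaw":0},{"gripper":0.9,"tx":0,"ty":0,"tz":0,"yaw":0},{"gripper":0.9,"tx":0,"ty":0,"tz":0,"yaw":0},{"gripper":0.9,"tx":0,"ty":0,"tz":0,"yaw":0},{"gripper":0.9,"tx":0,"ty":0,"tz":0,"yaw":0}]' 8
python3 -m inch '[{"gripper":1,"tx":0,"ty":0,"tz":0,"yaw":0},{"gripper":1,"tx":0,"ty":0,"tz":0,"yaw":0},{"gripper":1,"tx":0,"ty":0,"tz":0,"yaw":0},{"gripper":1,"tx":0,"ty":0,"tz":0,"yaw":0},{"gripper":1,"tx":0,"ty":0,"tz":0,"yaw":0}]' 12
```

```text
t: 4.6
tool_pos: [0.643, -0.223, 0.0637]
tool_rot: [-3.141, 0.001, 0.524]
ft_force: [0.0, -0.2, 0.9]
opening: 0.503
grasp_force: 0.0
t: 5.22
tool_pos: [0.6436, -0.2231, 0.0648]
tool_rot: [3.141, -0.0, 0.524]
ft_force: [-1.0, -0.0, 3.6]
opening: 0.243
grasp_force: 8.0
t: 5.85
tool_pos: [0.6436, -0.2231, 0.0647]
tool_rot: [3.141, -0.0, 0.524]
ft_force: [-0.7, -1.3, 5.5]
opening: 0.242
grasp_force: 12.0
```

```bash

python3 -m inch '[{"gripper":1,"tx":0,"ty":0,"tz":0.1,"yaw":0},{"gripper":1,"tx":0,"ty":0,"tz":0.3,"yaw":0},{"gripper":1,"tx":0,"ty":0,"tz":0.4,"yaw":0},{"gripper":1,"tx":0,"ty":0,"tz":0.4,"yaw":0},{"gripper":1,"tx":0,"ty":0,"tz":0.1,"yaw":0}]'
python3 -m inch '[{"gripper":1,"tx":-0.738,"ty":0.02,"tz":0,"yaw":0},{"gripper":1,"tx":-0.738,"ty":0.02,"tz":0,"yaw":0},{"gripper":1,"tx":-0.738,"ty":0.02,"tz":0,"yaw":0},{"gripper":1,"tx":-0.738,"ty":0.02,"tz":0,"yaw":0},{"gripper":1,"tx":-0.738,"ty":0.02,"tz":0,"yaw":0}]'
python3 -m inch '[{"gripper":1,"tx":0,"ty":0,"tz":-0.3,"yaw":0},{"gripper":1,"tx":0,"ty":0,"tz":-0.4,"yaw":0},{"gripper":1,"tx":0,"ty":0,"tz":-0.4,"yaw":0},{"gripper":1,"tx":0,"ty":0,"tz":-0.4,"yaw":0},{"gripper":1,"tx":0,"ty":0,"tz":-0.3,"yaw":0}]'
python3 - <<'E'
from h import *
S=cam('scene'); A=crop(S,195,208,70,60,6,'pics/d.png');B=crop(S,238,238,60,60,6,'pics/d.png');cv2.imwrite('pics/d1.png',np.hstack([A,B]))
E
```

```text
t: 6.48
tool_pos: [0.6443, -0.2233, 0.1319]
tool_rot: [3.14, -0.002, 0.524]
ft_force: [-0.2, -1.0, 0.5]
opening: 0.242
grasp_force: 12.0
t: 7.1
tool_pos: [0.4576, -0.2179, 0.1295]
tool_rot: [-3.142, 0.0, 0.524]
ft_force: [1.0, -0.1, 0.1]
opening: 0.238
grasp_force: 12.0
t: 7.72
tool_pos: [0.4592, -0.2178, 0.0382]
tool_rot: [-3.141, 0.0, 0.524]
ft_force: [1.3, -0.4, 0.3]
opening: 0.241
grasp_force: 12.0
```

View pics/d1.png

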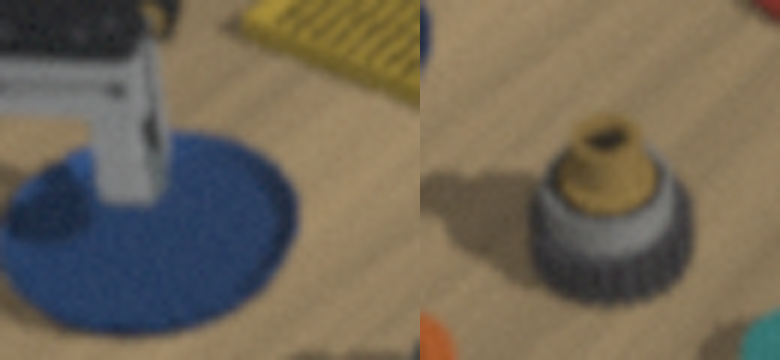

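The nut is held, hidden behind the finger over the dish. The rest of the stack is undisturbed, so I'll lower and release.

```bash

python3 -m inch '[{"gripper":1,"tx":0,"ty":0,"tz":-0.2,"yaw":0},{"gripper":1,"tx":0,"ty":0,"tz":-0.2,"yaw":0},{"gripper":1,"tx":0,"ty":0,"tz":-0.12,"yaw":0},{"gripper":1,"tx":0,"ty":0,"tz":-0.06,"yaw":0},{"gripper":1,"tx":0,"ty":0,"tz":-0.04,"yaw":0}]'
python3 -m inch '[{"gripper":1,"tx":0,"ty":0,"tz":0,"yaw":0},{"gripper":1,"tx":0,"ty":0,"tz":-0.01,"yaw":0},{"gripper":1,"tx":0,"ty":0,"tz":0,"yaw":0},{"gripper":1,"tx":0,"ty":0,"tz":-0.01,"yaw":0},{"gripper":1,"tx":0,"ty":0,"tz":0,"yaw":0}]'
```

```text
t: 8.4
tool_pos: [0.459, -0.2181, 0.0085]
tool_rot: [3.141, -0.0, 0.524]
ft_force: [-0.1, 0.7, -1.2]
opening: 0.241
grasp_force: 12.0
t: 9.02
tool_pos: [0.4589, -0.218, 0.0075]
tool_rot: [-3.142, -0.0, 0.524]
ft_force: [-0.3, 0.0, -0.4]
opening: 0.244
grasp_force: 12.0
```

```bash

python3 -m inch '[{"gripper":1,"tx":0,"ty":0,"tz":-0.01,"yaw":0},{"gripper":1,"tx":0,"ty":0,"tz":0,"yaw":0},{"gripper":1,"tx":0,"ty":0,"tz":-0.01,"yaw":0},{"gripper":1,"tx":0,"ty":0,"tz":0,"yaw":0},{"gripper":1,"tx":0,"ty":0,"tz":0,"yaw":0}]'
python3 -m inch '[{"gripper":0.73,"tx":0,"ty":0,"tz":0,"yaw":0},{"gripper":0.7,"tx":0,"ty":0,"tz":0,"yaw":0},{"gripper":0.65,"tx":0,"ty":0,"tz":0,"yaw":0},{"gripper":0.6,"tx":0,"ty":0,"tz":0,"yaw":0},{"gripper":0.6,"tx":0,"ty":0,"tz":0,"yaw":0}]'
python3 -m inch '[{"gripper":0.6,"tx":0,"ty":0,"tz":0.1,"yaw":0},{"gripper":0.6,"tx":0,"ty":0,"tz":0.4,"yaw":0},{"gripper":0.5,"tx":0,"ty":0,"tz":0.8,"yaw":0},{"gripper":0.5,"tx":0,"ty":0,"tz":0.8,"yaw":0},{"gripper":0.5,"tx":0,"ty":0,"tz":0.3,"yaw":0}]' 
python3 - <<'E'
from h import *
S=cam('scene'); A=crop(S,190,212,70,60,6,'pics/d.png');S=cam('top');B=crop(S,302,246,60,60,6,'pics/d.png');cv2.imwrite('pics/d2.png',np.hstack([A,B]))
E
```

```text
t: 9.65
tool_pos: [0.4589, -0.218, 0.0067]
tool_rot: [3.142, -0.0, 0.524]
ft_force: [-1.9, 1.1, 6.0]
opening: 0.238
grasp_force: 12.0
t: 10.28
tool_pos: [0.4589, -0.218, 0.0064]
tool_rot: [-3.141, 0.0, 0.524]
ft_force: [0.1, 0.2, -0.2]
opening: 0.399
grasp_force: 0.0
t: 10.9
tool_pos: [0.4598, -0.2184, 0.1289]
tool_rot: [3.139, -0.002, 0.524]
ft_force: [0.4, 0.2, 0.9]
opening: 0.5
grasp_force: 0.0
```

View pics/d2.png

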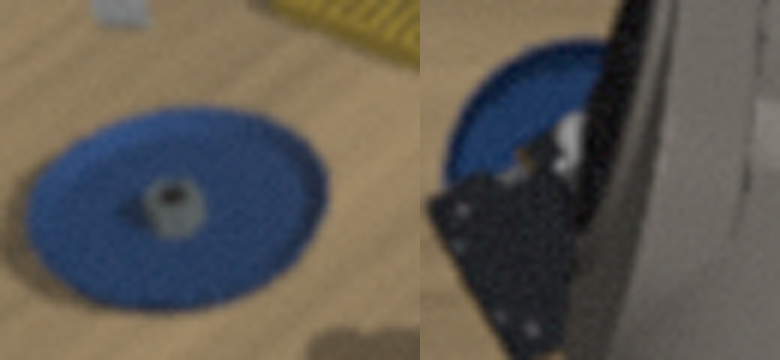

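The nut sits flat and centred in the dish (scene crop ~(175,205), dish centre ~(178,207)). Next is the bush.

```bash

python3 -m inch '[{"gripper":0.5,"tx":0.736,"ty":-0.024,"tz":0,"yaw":0},{"gripper":0.5,"tx":0.736,"ty":-0.024,"tz":0,"yaw":0},{"gripper":0.5,"tx":0.736,"ty":-0.024,"tz":0,"yaw":0},{"gripper":0.5,"tx":0.736,"ty":-0.024,"tz":0,"yaw":0},{"gripper":0.5,"tx":0.736,"ty":-0.024,"tz":0,"yaw":0}]'
python3 -m inch '[{"gripper":0.5,"tx":0,"ty":0,"tz":0,"yaw":0},{"gripper":0.5,"tx":0,"ty":0,"tz":-0.3,"yaw":0},{"gripper":0.5,"tx":0,"ty":0,"tz":-0.4,"yaw":0},{"gripper":0.5,"tx":0,"ty":0,"tz":-0.3,"yaw":0},{"gripper":0.5,"tx":0,"ty":0,"tz":0,"yaw":0}]'
python3 - <<'E'
from h import *
S=cam('scene'); crop(S,238,228,70,60,10,'pics/e1.png')
E
```

```text
t: 11.62
tool_pos: [0.6433, -0.2238, 0.1243]
tool_rot: [-3.14, 0.002, 0.524]
ft_force: [0.4, -0.5, 0.1]
opening: 0.499
grasp_force: 0.0
t: 12.25
tool_pos: [0.6417, -0.2239, 0.0746]
tool_rot: [-3.14, 0.002, 0.524]
ft_force: [-0.3, 0.5, 0.3]
opening: 0.497
grasp_force: 0.0
```

View pics/e1.png

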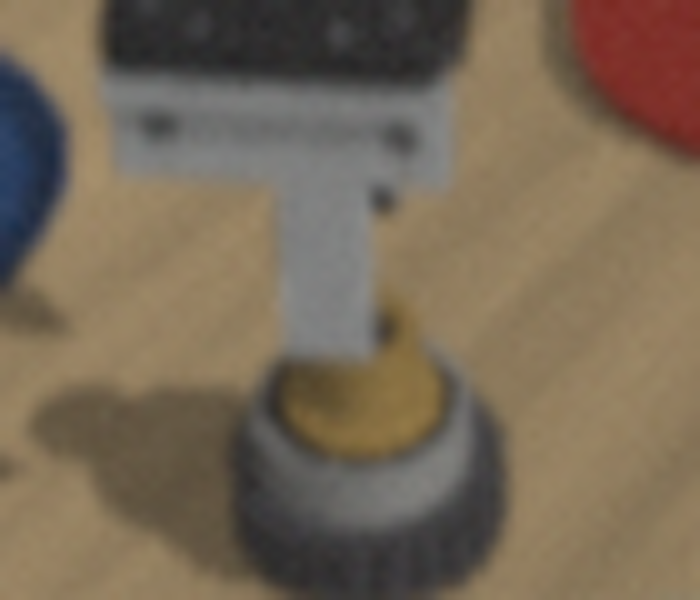

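The finger (centre x ~328) is about 2–3 mm left of the bush axis (x ~360, of which ~10 px is expected from perspective). I'll shift slightly along (+x,+y), descend and grip.

```bash

python3 -m inch '[{"gripper":0.5,"tx":0.04,"ty":0.03,"tz":-0.17,"yaw":0},{"gripper":0.5,"tx":0,"ty":0,"tz":-0.2,"yaw":0},{"gripper":0.5,"tx":0,"ty":0,"tz":-0.15,"yaw":0},{"gripper":0.5,"tx":0,"ty":0,"tz":-0.06,"yaw":0},{"gripper":0.5,"tx":0,"ty":0,"tz":0,"yaw":0}]' 8
python3 -m inch '[{"gripper":0.6,"tx":0,"ty":0,"tz":0,"yaw":0},{"gripper":0.8,"tx":0,"ty":0,"tz":0,"yaw":0},{"gripper":1,"tx":0,"ty":0,"tz":0,"yaw":0},{"gripper":1,"tx":0,"ty":0,"tz":0,"yaw":0},{"gripper":1,"tx":0,"ty":0,"tz":0,"yaw":0}]' 8
python3 -m inch '[{"gripper":1,"tx":0,"ty":0,"tz":0,"yaw":0},{"gripper":1,"tx":0,"ty":0,"tz":0,"yaw":0},{"gripper":1,"tx":0,"ty":0,"tz":0,"yaw":0},{"gripper":1,"tx":0,"ty":0,"tz":0.05,"yaw":0},{"gripper":1,"tx":0,"ty":0,"tz":0.1,"yaw":0}]' 18
```

```text
t: 12.92
tool_pos: [0.6448, -0.2225, 0.0472]
tool_rot: [-3.141, 0.0, 0.524]
ft_force: [0.8, 0.8, -0.1]
opening: 0.498
grasp_force: 0.0
t: 13.55
tool_pos: [0.6451, -0.2226, 0.0478]
tool_rot: [3.141, -0.0, 0.524]
ft_force: [-0.9, -0.2, 4.0]
opening: 0.297
grasp_force: 8.0
t: 14.18
tool_pos: [0.6446, -0.2224, 0.0547]
tool_rot: [-3.141, 0.001, 0.524]
ft_force: [-0.0, -0.4, -1.4]
opening: 0.292
grasp_force: 18.0
```

```bash

python3 -m inch '[{"gripper":1,"tx":0,"ty":0,"tz":0.3,"yaw":0},{"gripper":1,"tx":0,"ty":0,"tz":0.5,"yaw":0},{"gripper":1,"tx":0,"ty":0,"tz":0.5,"yaw":0},{"gripper":1,"tx":0,"ty":0,"tz":0.4,"yaw":0},{"gripper":1,"tx":0,"ty":0,"tz":0.1,"yaw":0}]'
python3 -m inch '[{"gripper":1,"tx":-0.187,"ty":0.444,"tz":0,"yaw":0},{"gripper":1,"tx":-0.374,"ty":0.889,"tz":0,"yaw":0},{"gripper":1,"tx":-0.374,"ty":0.889,"tz":0,"yaw":0},{"gripper":1,"tx":-0.374,"ty":0.889,"tz":0,"yaw":0},{"gripper":1,"tx":-0.374,"ty":0.889,"tz":0,"yaw":0}]'
python3 -m inch '[{"gripper":1,"tx":-0.374,"ty":0.889,"tz":0,"yaw":0},{"gripper":1,"tx":-0.374,"ty":0.889,"tz":0,"yaw":0},{"gripper":1,"tx":-0.374,"ty":0.889,"tz":0,"yaw":0},{"gripper":1,"tx":-0.374,"ty":0.889,"tz":0,"yaw":0},{"gripper":1,"tx":-0.374,"ty":0.889,"tz":0,"yaw":0}]'
python3 -m inch '[{"gripper":1,"tx":-0.187,"ty":0.444,"tz":0,"yaw":0},{"gripper":1,"tx":0,"ty":0,"tz":0,"yaw":0},{"gripper":1,"tx":0,"ty":0,"tz":-0.4,"yaw":0},{"gripper":1,"tx":0,"ty":0,"tz":-0.5,"yaw":0},{"gripper":1,"tx":0,"ty":0,"tz":-0.4,"yaw":0}]'
```

```text
t: 14.8
tool_pos: [0.6456, -0.2227, 0.1468]
tool_rot: [3.14, -0.002, 0.524]
ft_force: [-0.5, -0.3, -1.6]
opening: 0.293
grasp_force: 18.0
t: 15.42
tool_pos: [0.5596, -0.0212, 0.1444]
tool_rot: [-3.141, 0.001, 0.524]
ft_force: [0.6, -0.0, -0.4]
opening: 0.293
grasp_force: 18.0
t: 16.05
tool_pos: [0.4662, 0.2008, 0.1446]
tool_rot: [-3.142, 0.001, 0.524]
ft_force: [1.2, 0.6, -0.4]
opening: 0.29
grasp_force: 18.0
t: 16.68
tool_pos: [0.458, 0.2205, 0.0788]
tool_rot: [3.141, 0.001, 0.522]
ft_force: [0.8, 0.6, -0.2]
opening: 0.297
grasp_force: 18.0
```

```bash

python3 -m inch '[{"gripper":1,"tx":0,"ty":0,"tz":-0.3,"yaw":0},{"gripper":1,"tx":0,"ty":0,"tz":-0.3,"yaw":0},{"gripper":1,"tx":0,"ty":0,"tz":-0.2,"yaw":0},{"gripper":1,"tx":0,"ty":0,"tz":-0.1,"yaw":0},{"gripper":1,"tx":0,"ty":0,"tz":0,"yaw":0}]'
python3 -m inch '[{"gripper":1,"tx":0,"ty":0,"tz":-0.03,"yaw":0},{"gripper":1,"tx":0,"ty":0,"tz":-0.02,"yaw":0},{"gripper":1,"tx":0,"ty":0,"tz":0,"yaw":0},{"gripper":1,"tx":0,"ty":0,"tz":0,"yaw":0},{"gripper":1,"tx":0,"ty":0,"tz":0,"yaw":0}]'
python3 - <<'E'
from h import *
S=cam('scene'); crop(S,275,140,70,60,10,'pics/f1.png')
E
```

```text
t: 17.3
tool_pos: [0.4579, 0.2219, 0.0349]
tool_rot: [-3.142, 0.0, 0.524]
ft_force: [0.4, 0.4, -0.9]
opening: 0.291
grasp_force: 18.0
t: 17.92
tool_pos: [0.4579, 0.2219, 0.0325]
tool_rot: [-3.142, -0.0, 0.524]
ft_force: [1.1, 0.2, -1.7]
opening: 0.291
grasp_force: 18.0
```

View pics/f1.png

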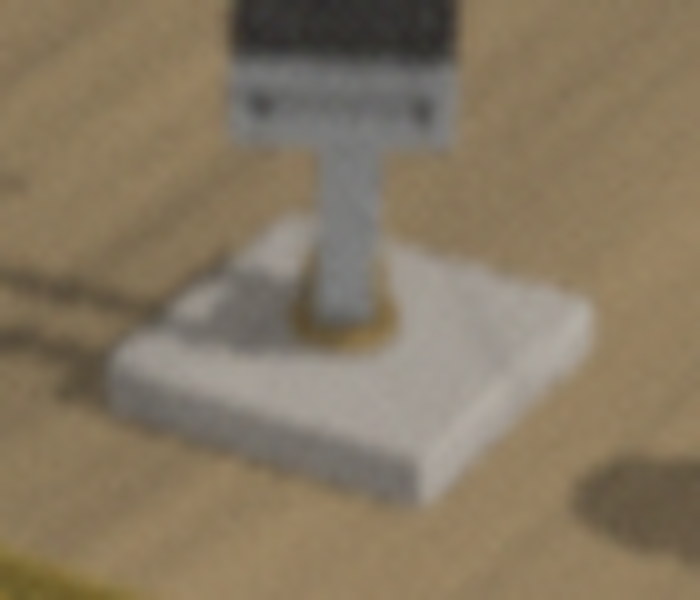

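The bush hangs upright with its flange centre at ~(345,325), against the plate-top centre at ~(355,340), so it's well centred. I'll lower the last few mm.

```bash

python3 -m inch '[{"gripper":1,"tx":0,"ty":0,"tz":-0.02,"yaw":0},{"gripper":1,"tx":0,"ty":0,"tz":-0.02,"yaw":0},{"gripper":1,"tx":0,"ty":0,"tz":0,"yaw":0},{"gripper":1,"tx":0,"ty":0,"tz":0,"yaw":0},{"gripper":1,"tx":0,"ty":0,"tz":0,"yaw":0}]'
python3 -m inch '[{"gripper":1,"tx":0,"ty":0,"tz":-0.01,"yaw":0},{"gripper":1,"tx":0,"ty":0,"tz":0,"yaw":0},{"gripper":1,"tx":0,"ty":0,"tz":-0.01,"yaw":0},{"gripper":1,"tx":0,"ty":0,"tz":0,"yaw":0},{"gripper":1,"tx":0,"ty":0,"tz":0,"yaw":0}]'
```

```text
t: 18.6
tool_pos: [0.4579, 0.2219, 0.0305]
tool_rot: [-3.142, -0.0, 0.524]
ft_force: [-0.3, 0.1, -0.9]
opening: 0.293
grasp_force: 18.0
t: 19.23
tool_pos: [0.458, 0.222, 0.0297]
tool_rot: [3.142, -0.0, 0.524]
ft_force: [-1.6, -0.9, 5.0]
opening: 0.29
grasp_force: 18.0
```

```bash

python3 -m inch '[{"gripper":0.69,"tx":0,"ty":0,"tz":0,"yaw":0},{"gripper":0.6,"tx":0,"ty":0,"tz":0,"yaw":0},{"gripper":0.5,"tx":0,"ty":0,"tz":0,"yaw":0},{"gripper":0.5,"tx":0,"ty":0,"tz":0,"yaw":0},{"gripper":0.5,"tx":0,"ty":0,"tz":0.05,"yaw":0}]'
python3 -m inch '[{"gripper":0.5,"tx":0,"ty":0,"tz":0.2,"yaw":0},{"gripper":0.5,"tx":0,"ty":0,"tz":0.5,"yaw":0},{"gripper":0.4,"tx":0,"ty":0,"tz":0.8,"yaw":0},{"gripper":0.3,"tx":0,"ty":0,"tz":0.7,"yaw":0},{"gripper":0.2,"tx":0,"ty":0,"tz":0.2,"yaw":0}]'
python3 -m inch '[{"gripper":0.2,"tx":0.187,"ty":-0.444,"tz":0,"yaw":0},{"gripper":0.2,"tx":0.374,"ty":-0.889,"tz":0,"yaw":0},{"gripper":0.2,"tx":0.374,"ty":-0.889,"tz":0,"yaw":0},{"gripper":0.2,"tx":0.374,"ty":-0.889,"tz":0,"yaw":0},{"gripper":0.2,"tx":0.374,"ty":-0.889,"tz":0,"yaw":0}]'
python3 -m inch '[{"gripper":0.2,"tx":0.374,"ty":-0.889,"tz":0,"yaw":0},{"gripper":0.2,"tx":0.374,"ty":-0.889,"tz":0,"yaw":0},{"gripper":0.2,"tx":0.374,"ty":-0.889,"tz":0,"yaw":0},{"gripper":0.2,"tx":0.374,"ty":-0.889,"tz":0,"yaw":0},{"gripper":0.2,"tx":0.374,"ty":-0.889,"tz":0,"yaw":0}]'
python3 -m inch '[{"gripper":0.2,"tx":0.187,"ty":-0.444,"tz":0,"yaw":0},{"gripper":0.2,"tx":0,"ty":0,"tz":0,"yaw":0},{"gripper":0.2,"tx":0,"ty":0,"tz":-0.4,"yaw":0},{"gripper":0.2,"tx":0,"ty":0,"tz":-0.6,"yaw":0},{"gripper":0.2,"tx":0,"ty":0,"tz":-0.5,"yaw":0}]'
python3 - <<'E'
from h import *
S=cam('scene');A=crop(S,238,230,60,60,6,'pics/d.png');B=crop(S,275,145,60,60,6,'pics/d.png');cv2.imwrite('pics/g1.png',np.hstack([A,B]))
print(r.get_state()['tool_pos'])
E
```

```text
t: 19.85
tool_pos: [0.4578, 0.2219, 0.0319]
tool_rot: [-3.141, 0.0, 0.524]
ft_force: [0.2, -0.6, -0.3]
opening: 0.5
grasp_force: 0.0
t: 20.48
tool_pos: [0.4588, 0.2225, 0.1546]
tool_rot: [3.141, -0.004, 0.524]
ft_force: [-0.0, 0.4, -1.1]
opening: 0.768
grasp_force: 0.0
t: 21.1
tool_pos: [0.5422, 0.0204, 0.1517]
tool_rot: [-3.141, 0.0, 0.524]
ft_force: [0.1, 0.5, 0.0]
opening: 0.8
grasp_force: 0.0
t: 21.72
tool_pos: [0.6357, -0.2017, 0.1515]
tool_rot: [-3.141, 0.001, 0.524]
ft_force: [-0.2, 1.5, 0.8]
opening: 0.802
grasp_force: 0.0
t: 22.35
tool_pos: [0.644, -0.2207, 0.0747]
tool_rot: [-3.14, 0.001, 0.525]
ft_force: [-0.3, 0.4, 0.5]
opening: 0.799
grasp_force: 0.0
[ 0.64232437 -0.22031125  0.07143239]
```

View pics/g1.png

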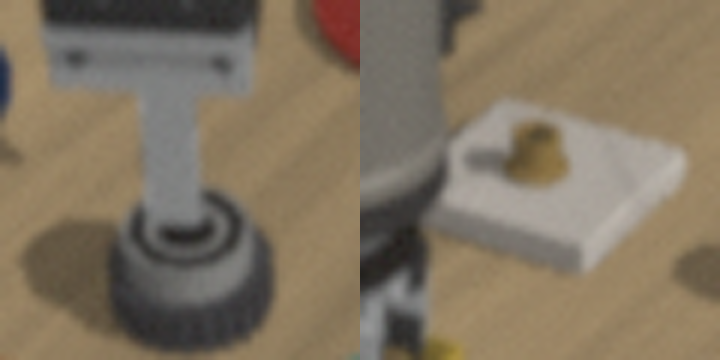

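The bush stands on the plate, released. The bearing is now exposed (black ring at crop ~(188,228)) with the tool over it, so I'll descend for it.

```bash

python3 -m inch '[{"gripper":0.2,"tx":0.02,"ty":-0.02,"tz":-0.3,"yaw":0},{"gripper":0.2,"tx":0,"ty":0,"tz":-0.3,"yaw":0},{"gripper":0.2,"tx":0,"ty":0,"tz":-0.25,"yaw":0},{"gripper":0.2,"tx":0,"ty":0,"tz":-0.1,"yaw":0},{"gripper":0.2,"tx":0,"ty":0,"tz":0,"yaw":0}]' 8
python3 -m inch '[{"gripper":0.2,"tx":0,"ty":0,"tz":-0.05,"yaw":0},{"gripper":0.2,"tx":0,"ty":0,"tz":0,"yaw":0},{"gripper":0.2,"tx":0,"ty":0,"tz":0,"yaw":0},{"gripper":0.2,"tx":0,"ty":0,"tz":0,"yaw":0},{"gripper":0.2,"tx":0,"ty":0,"tz":0,"yaw":0}]'
```

```text
t: 23.02
tool_pos: [0.6459, -0.2235, 0.0293]
tool_rot: [-3.141, 0.0, 0.524]
ft_force: [1.0, -0.0, 0.2]
opening: 0.799
grasp_force: 0.0
t: 23.65
tool_pos: [0.646, -0.2236, 0.0271]
tool_rot: [3.142, -0.0, 0.524]
ft_force: [0.5, 0.2, 1.3]
opening: 0.801
grasp_force: 0.0
```

Next, down another 2 mm, then grip and lift a little.

```bash

python3 -m inch '[{"gripper":0.2,"tx":0,"ty":0,"tz":-0.04,"yaw":0},{"gripper":0.4,"tx":0,"ty":0,"tz":0,"yaw":0},{"gripper":0.6,"tx":0,"ty":0,"tz":0,"yaw":0},{"gripper":0.8,"tx":0,"ty":0,"tz":0,"yaw":0},{"gripper":0.8,"tx":0,"ty":0,"tz":0,"yaw":0}]' 8
python3 -m inch '[{"gripper":1,"tx":0,"ty":0,"tz":0,"yaw":0},{"gripper":1,"tx":0,"ty":0,"tz":0,"yaw":0},{"gripper":1,"tx":0,"ty":0,"tz":0,"yaw":0},{"gripper":1,"tx":0,"ty":0,"tz":0,"yaw":0},{"gripper":1,"tx":0,"ty":0,"tz":0,"yaw":0}]' 22
python3 -m inch '[{"gripper":1,"tx":0,"ty":0,"tz":0.05,"yaw":0},{"gripper":1,"tx":0,"ty":0,"tz":0.2,"yaw":0},{"gripper":1,"tx":0,"ty":0,"tz":0.4,"yaw":0},{"gripper":1,"tx":0,"ty":0,"tz":0.3,"yaw":0},{"gripper":1,"tx":0,"ty":0,"tz":0.1,"yaw":0}]'
python3 - <<'E'
from h import *
S=cam('scene');A=crop(S,238,230,60,60,7,'pics/h1.png')
E
```

```text
t: 24.28
tool_pos: [0.6459, -0.2235, 0.025]
tool_rot: [-3.142, -0.0, 0.524]
ft_force: [0.8, 0.8, -0.4]
opening: 0.55
grasp_force: 8.0
t: 24.9
tool_pos: [0.6459, -0.2235, 0.025]
tool_rot: [-3.142, -0.0, 0.524]
ft_force: [0.8, 0.3, -0.7]
opening: 0.546
grasp_force: 22.0
t: 25.52
tool_pos: [0.6467, -0.2238, 0.0795]
tool_rot: [3.14, -0.002, 0.524]
ft_force: [0.6, 0.3, -1.2]
opening: 0.548
grasp_force: 22.0
```

View pics/h1.png

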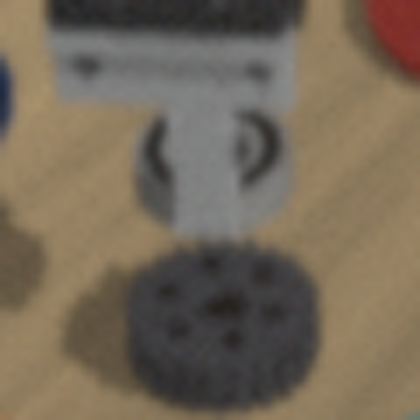

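The bearing is held level and clear of the gear, with the opening at 51 mm. Off to the red tray.

```bash

python3 -m inch '[{"gripper":1,"tx":-0.03,"ty":0.4,"tz":0,"yaw":0},{"gripper":1,"tx":-0.05,"ty":0.9,"tz":0,"yaw":0},{"gripper":1,"tx":-0.05,"ty":0.9,"tz":0,"yaw":0},{"gripper":1,"tx":-0.05,"ty":0.9,"tz":0,"yaw":0},{"gripper":1,"tx":-0.05,"ty":0.8,"tz":0,"yaw":0}]'
python3 -m inch '[{"gripper":1,"tx":-0.03,"ty":0.41,"tz":0,"yaw":0},{"gripper":1,"tx":0,"ty":0,"tz":0,"yaw":0},{"gripper":1,"tx":0,"ty":0,"tz":-0.3,"yaw":0},{"gripper":1,"tx":0,"ty":0,"tz":-0.3,"yaw":0},{"gripper":1,"tx":0,"ty":0,"tz":-0.3,"yaw":0}]'
python3 -m inch '[{"gripper":1,"tx":0,"ty":0,"tz":-0.2,"yaw":0},{"gripper":1,"tx":0,"ty":0,"tz":-0.15,"yaw":0},{"gripper":1,"tx":0,"ty":0,"tz":-0.05,"yaw":0},{"gripper":1,"tx":0,"ty":0,"tz":0,"yaw":0},{"gripper":1,"tx":0,"ty":0,"tz":0,"yaw":0}]'
```

```text
t: 26.2
tool_pos: [0.6334, -0.0253, 0.0769]
tool_rot: [-3.141, 0.001, 0.525]
ft_force: [0.2, -0.5, -1.2]
opening: 0.552
grasp_force: 22.0
t: 26.82
tool_pos: [0.6325, -0.0091, 0.0308]
tool_rot: [-3.141, 0.001, 0.522]
ft_force: [0.0, -0.1, -1.6]
opening: 0.545
grasp_force: 22.0
t: 27.45
tool_pos: [0.6332, -0.008, 0.0129]
tool_rot: [3.141, -0.001, 0.524]
ft_force: [0.3, 0.1, -1.8]
opening: 0.547
grasp_force: 22.0
```

```bash
python3 - <<'E'
from h import *
S=cam('scene');A=crop(S,284,195,60,60,7,'pics/i1.png')
print(r.get_state()['tool_pos'])
E
```

```text
[ 0.63318903 -0.0080077   0.0128977 ]
```

View pics/i1.png

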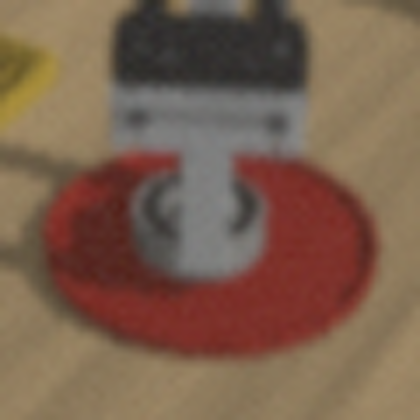

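The bearing is over the tray (bottom centre ~(200,254), tray centre ~(211,250)), about 3 mm to the left. A small shift, then lower.

```bash

python3 -m inch '[{"gripper":1,"tx":0.04,"ty":0.03,"tz":-0.04,"yaw":0},{"gripper":1,"tx":0,"ty":0,"tz":-0.03,"yaw":0},{"gripper":1,"tx":0,"ty":0,"tz":-0.02,"yaw":0},{"gripper":1,"tx":0,"ty":0,"tz":0,"yaw":0},{"gripper":1,"tx":0,"ty":0,"tz":0,"yaw":0}]'
python3 -m inch '[{"gripper":1,"tx":0,"ty":0,"tz":-0.01,"yaw":0},{"gripper":1,"tx":0,"ty":0,"tz":-0.01,"yaw":0},{"gripper":1,"tx":0,"ty":0,"tz":0,"yaw":0},{"gripper":1,"tx":0,"ty":0,"tz":0,"yaw":0},{"gripper":1,"tx":0,"ty":0,"tz":0,"yaw":0}]'
```

```text
t: 28.12
tool_pos: [0.6349, -0.0066, 0.008]
tool_rot: [-3.142, 0.0, 0.524]
ft_force: [-0.5, -0.2, -1.1]
opening: 0.547
grasp_force: 22.0
t: 28.75
tool_pos: [0.6349, -0.0065, 0.007]
tool_rot: [-3.142, -0.0, 0.524]
ft_force: [-0.0, 0.5, -0.7]
opening: 0.549
grasp_force: 22.0
```

```bash

python3 -m inch '[{"gripper":1,"tx":0,"ty":0,"tz":-0.01,"yaw":0},{"gripper":1,"tx":0,"ty":0,"tz":0,"yaw":0},{"gripper":1,"tx":0,"ty":0,"tz":-0.01,"yaw":0},{"gripper":1,"tx":0,"ty":0,"tz":0,"yaw":0},{"gripper":1,"tx":0,"ty":0,"tz":0,"yaw":0}]'
```

```text
t: 29.38
tool_pos: [0.635, -0.0066, 0.0068]
tool_rot: [3.141, -0.0, 0.524]
ft_force: [-5.3, 0.7, 13.7]
opening: 0.546
grasp_force: 22.0
```

Contact made. Now release, lift, and go back over the gear.

```bash

python3 -m inch '[{"gripper":0.43,"tx":0,"ty":0,"tz":0,"yaw":0},{"gripper":0.38,"tx":0,"ty":0,"tz":0,"yaw":0},{"gripper":0.3,"tx":0,"ty":0,"tz":0,"yaw":0},{"gripper":0.3,"tx":0,"ty":0,"tz":0,"yaw":0},{"gripper":0.3,"tx":0,"ty":0,"tz":0.05,"yaw":0}]'
python3 -m inch '[{"gripper":0.3,"tx":0,"ty":0,"tz":0.2,"yaw":0},{"gripper":0.3,"tx":0,"ty":0,"tz":0.5,"yaw":0},{"gripper":0.3,"tx":0,"ty":0,"tz":0.6,"yaw":0},{"gripper":0.1,"tx":0,"ty":0,"tz":0.4,"yaw":0},{"gripper":0.1,"tx":0,"ty":0,"tz":0.1,"yaw":0}]'
python3 -m inch '[{"gripper":0.1,"tx":0.02,"ty":-0.4,"tz":0,"yaw":0},{"gripper":0.1,"tx":0.05,"ty":-0.9,"tz":0,"yaw":0},{"gripper":0.1,"tx":0.04,"ty":-0.9,"tz":0,"yaw":0},{"gripper":0.1,"tx":0.04,"ty":-0.9,"tz":0,"yaw":0},{"gripper":0.1,"tx":0.04,"ty":-0.8,"tz":0,"yaw":0}]'
python3 -m inch '[{"gripper":0.1,"tx":0.02,"ty":-0.44,"tz":0,"yaw":0},{"gripper":0.1,"tx":0,"ty":0,"tz":-0.2,"yaw":0},{"gripper":0.1,"tx":0,"ty":0,"tz":-0.5,"yaw":0},{"gripper":0.1,"tx":0,"ty":0,"tz":-0.4,"yaw":0},{"gripper":0.1,"tx":0,"ty":0,"tz":0,"yaw":0}]'
python3 - <<'E'
from h import *
S=cam('scene');A=crop(S,238,230,60,60,6,'pics/d.png');B=crop(S,284,195,60,60,6,'pics/d.png');cv2.imwrite('pics/j1.png',np.hstack([A,B]))
E
```

```text
t: 30.0
tool_pos: [0.6348, -0.0066, 0.0084]
tool_rot: [-3.141, 0.0, 0.524]
ft_force: [-0.0, -0.7, -0.8]
opening: 0.699
grasp_force: 0.0
t: 30.62
tool_pos: [0.6356, -0.0065, 0.1]
tool_rot: [3.141, -0.002, 0.524]
ft_force: [0.4, 1.0, -0.6]
opening: 0.872
grasp_force: 0.0
t: 31.25
tool_pos: [0.6432, -0.2049, 0.097]
tool_rot: [-3.141, 0.002, 0.522]
ft_force: [0.6, 0.1, -1.0]
opening: 0.9
grasp_force: 0.0
t: 31.88
tool_pos: [0.6443, -0.222, 0.0413]
tool_rot: [-3.139, 0.002, 0.525]
ft_force: [0.0, 0.3, 0.5]
opening: 0.899
grasp_force: 0.0
```

View pics/j1.png

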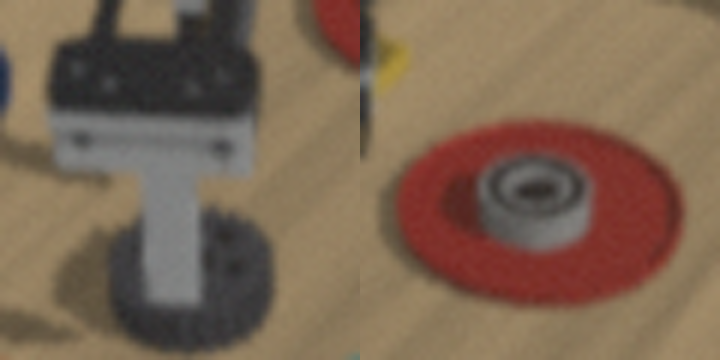

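The bearing lies flat near the tray centre, and the fingers straddle the gear. I'll descend to just above the bench and grip.

```bash

python3 -m inch '[{"gripper":0.1,"tx":0.02,"ty":0.01,"tz":-0.25,"yaw":0},{"gripper":0.1,"tx":0,"ty":0,"tz":-0.25,"yaw":0},{"gripper":0.1,"tx":0,"ty":0,"tz":-0.15,"yaw":0},{"gripper":0.1,"tx":0,"ty":0,"tz":-0.05,"yaw":0},{"gripper":0.1,"tx":0,"ty":0,"tz":0,"yaw":0}]' 8
python3 -m inch '[{"gripper":0.2,"tx":0,"ty":0,"tz":0,"yaw":0},{"gripper":0.35,"tx":0,"ty":0,"tz":0,"yaw":0},{"gripper":0.6,"tx":0,"ty":0,"tz":0,"yaw":0},{"gripper":0.6,"tx":0,"ty":0,"tz":0,"yaw":0},{"gripper":0.6,"tx":0,"ty":0,"tz":0,"yaw":0}]' 8
python3 -m inch '[{"gripper":1,"tx":0,"ty":0,"tz":0,"yaw":0},{"gripper":1,"tx":0,"ty":0,"tz":0,"yaw":0},{"gripper":1,"tx":0,"ty":0,"tz":0,"yaw":0},{"gripper":1,"tx":0,"ty":0,"tz":0,"yaw":0},{"gripper":1,"tx":0,"ty":0,"tz":0,"yaw":0}]' 35
```

```text
t: 32.55
tool_pos: [0.6464, -0.2231, 0.0084]
tool_rot: [-3.141, 0.0, 0.524]
ft_force: [-0.2, 0.0, -0.2]
opening: 0.902
grasp_force: 0.0
t: 33.17
tool_pos: [0.6466, -0.2231, 0.0088]
tool_rot: [3.141, -0.0, 0.524]
ft_force: [-0.7, 0.9, 4.4]
opening: 0.701
grasp_force: 8.0
t: 33.8
tool_pos: [0.6466, -0.2231, 0.0088]
tool_rot: [3.141, -0.0, 0.524]
ft_force: [-0.8, 0.4, 5.3]
opening: 0.693
grasp_force: 35.0
```

```bash

python3 -m inch '[{"gripper":1,"tx":0,"ty":0,"tz":0.1,"yaw":0},{"gripper":1,"tx":0,"ty":0,"tz":0.4,"yaw":0},{"gripper":1,"tx":0,"ty":0,"tz":0.6,"yaw":0},{"gripper":1,"tx":0,"ty":0,"tz":0.5,"yaw":0},{"gripper":1,"tx":0,"ty":0,"tz":0.2,"yaw":0}]'
python3 -m inch '[{"gripper":1,"tx":-0.278,"ty":0.306,"tz":0,"yaw":0},{"gripper":1,"tx":-0.556,"ty":0.611,"tz":0,"yaw":0},{"gripper":1,"tx":-0.556,"ty":0.611,"tz":0,"yaw":0},{"gripper":1,"tx":-0.556,"ty":0.611,"tz":0,"yaw":0},{"gripper":1,"tx":-0.556,"ty":0.611,"tz":0,"yaw":0}]'
python3 -m inch '[{"gripper":1,"tx":-0.556,"ty":0.611,"tz":0,"yaw":0},{"gripper":1,"tx":-0.556,"ty":0.611,"tz":0,"yaw":0},{"gripper":1,"tx":-0.278,"ty":0.306,"tz":0,"yaw":0},{"gripper":1,"tx":0,"ty":0,"tz":-0.3,"yaw":0},{"gripper":1,"tx":0,"ty":0,"tz":-0.4,"yaw":0}]'
python3 -m inch '[{"gripper":1,"tx":0,"ty":0,"tz":-0.4,"yaw":0},{"gripper":1,"tx":0,"ty":0,"tz":-0.3,"yaw":0},{"gripper":1,"tx":0,"ty":0,"tz":-0.15,"yaw":0},{"gripper":1,"tx":0,"ty":0,"tz":0,"yaw":0},{"gripper":1,"tx":0,"ty":0,"tz":0,"yaw":0}]'
python3 - <<'E'
from h import *
S=cam('scene');A=crop(S,231,175,70,60,7,'pics/k1.png')
E
```

```text
t: 34.42
tool_pos: [0.6473, -0.2233, 0.1011]
tool_rot: [3.14, -0.002, 0.524]
ft_force: [-0.6, -0.2, -2.9]
opening: 0.694
grasp_force: 35.0
t: 35.05
tool_pos: [0.5201, -0.0846, 0.0985]
tool_rot: [-3.141, 0.0, 0.524]
ft_force: [0.6, 1.0, -3.8]
opening: 0.694
grasp_force: 35.0
t: 35.67
tool_pos: [0.4528, -0.0097, 0.063]
tool_rot: [3.141, -0.001, 0.523]
ft_force: [0.4, -0.0, -2.8]
opening: 0.689
grasp_force: 35.0
t: 36.3
tool_pos: [0.4522, -0.0092, 0.0214]
tool_rot: [3.141, -0.001, 0.524]
ft_force: [-1.4, -0.1, -3.5]
opening: 0.695
grasp_force: 35.0
```

View pics/k1.png

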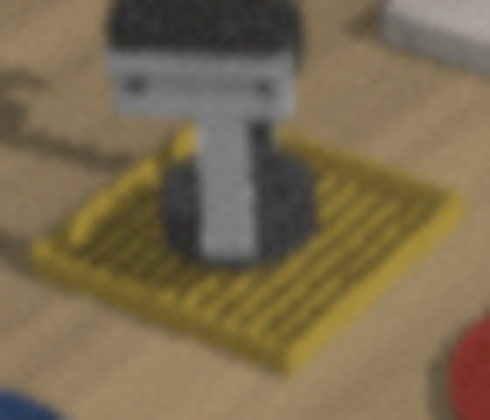

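The gear's centre (~(240,228) once corrected to rim height) matches the basket centre (~(244,230)). Lowering.

```bash

python3 -m inch '[{"gripper":1,"tx":0,"ty":0,"tz":-0.08,"yaw":0},{"gripper":1,"tx":0,"ty":0,"tz":-0.05,"yaw":0},{"gripper":1,"tx":0,"ty":0,"tz":-0.03,"yaw":0},{"gripper":1,"tx":0,"ty":0,"tz":0,"yaw":0},{"gripper":1,"tx":0,"ty":0,"tz":0,"yaw":0}]'
python3 -m inch '[{"gripper":1,"tx":0,"ty":0,"tz":-0.01,"yaw":0},{"gripper":1,"tx":0,"ty":0,"tz":0,"yaw":0},{"gripper":1,"tx":0,"ty":0,"tz":-0.01,"yaw":0},{"gripper":1,"tx":0,"ty":0,"tz":0,"yaw":0},{"gripper":1,"tx":0,"ty":0,"tz":0,"yaw":0}]'
```

```text
t: 36.98
tool_pos: [0.4519, -0.0091, 0.013]
tool_rot: [-3.142, -0.0, 0.524]
ft_force: [-0.3, -0.0, -2.8]
opening: 0.696
grasp_force: 35.0
t: 37.6
tool_pos: [0.4518, -0.0091, 0.012]
tool_rot: [-3.142, -0.0, 0.524]
ft_force: [0.4, -0.2, -3.2]
opening: 0.694
grasp_force: 35.0
```

```bash

python3 -m inch '[{"gripper":1,"tx":0,"ty":0,"tz":-0.01,"yaw":0},{"gripper":1,"tx":0,"ty":0,"tz":0,"yaw":0},{"gripper":1,"tx":0,"ty":0,"tz":-0.006,"yaw":0},{"gripper":1,"tx":0,"ty":0,"tz":0,"yaw":0},{"gripper":1,"tx":0,"ty":0,"tz":0,"yaw":0}]'
```

```text
t: 38.22
tool_pos: [0.4519, -0.0091, 0.0116]
tool_rot: [3.141, -0.0, 0.524]
ft_force: [-4.2, 0.5, 13.9]
opening: 0.694
grasp_force: 35.0
```

```bash

python3 -m inch '[{"gripper":0.29,"tx":0,"ty":0,"tz":0,"yaw":0},{"gripper":0.25,"tx":0,"ty":0,"tz":0,"yaw":0},{"gripper":0.18,"tx":0,"ty":0,"tz":0,"yaw":0},{"gripper":0.18,"tx":0,"ty":0,"tz":0,"yaw":0},{"gripper":0.18,"tx":0,"ty":0,"tz":0.05,"yaw":0}]'
python3 -m inch '[{"gripper":0.18,"tx":0,"ty":0,"tz":0.2,"yaw":0},{"gripper":0.18,"tx":0,"ty":0,"tz":0.5,"yaw":0},{"gripper":0.18,"tx":0,"ty":0,"tz":0.7,"yaw":0},{"gripper":0.18,"tx":0,"ty":0,"tz":0.7,"yaw":0},{"gripper":0.18,"tx":0,"ty":0,"tz":0.5,"yaw":0}]'
python3 -m inch '[{"gripper":0.18,"tx":0,"ty":0,"tz":0.3,"yaw":0},{"gripper":0.18,"tx":0,"ty":0,"tz":0,"yaw":0},{"gripper":0.18,"tx":0,"ty":0,"tz":0,"yaw":0},{"gripper":0.18,"tx":0,"ty":0,"tz":0,"yaw":0},{"gripper":0.18,"tx":0,"ty":0,"tz":0,"yaw":0}]'
python3 - <<'E'
from h import *
S=cam('scene');crop(S,250,190,180,130,4,'pics/z1.png')
E
```

```text
t: 38.85
tool_pos: [0.4517, -0.0091, 0.0136]
tool_rot: [-3.141, 0.0, 0.524]
ft_force: [-0.2, -0.3, 0.3]
opening: 0.82
grasp_force: 0.0
t: 39.48
tool_pos: [0.4521, -0.0091, 0.1459]
tool_rot: [3.141, -0.002, 0.524]
ft_force: [-0.0, -0.6, -0.7]
opening: 0.816
grasp_force: 0.0
t: 40.1
tool_pos: [0.4515, -0.0091, 0.1581]
tool_rot: [-3.141, 0.001, 0.524]
ft_force: [0.4, 1.0, -0.1]
opening: 0.82
grasp_force: 0.0
```

View pics/z1.png

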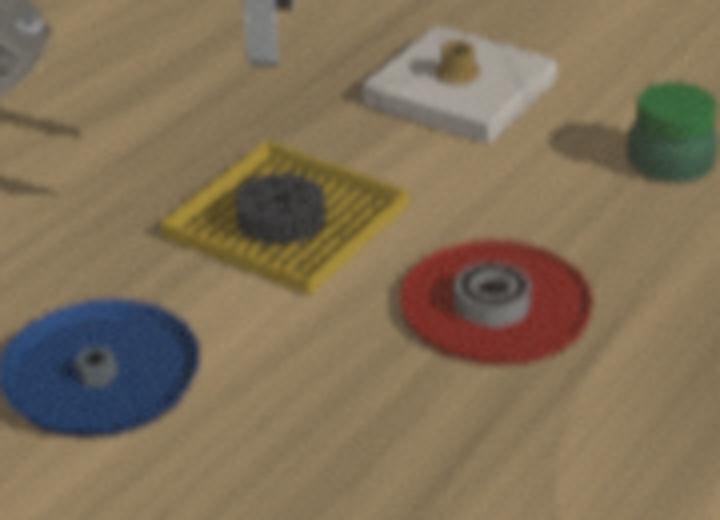

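All four parts lie flat and centred: nut at (97,367), bush at (458,65), bearing at (492,297) and gear at (281,210). The tin hasn't moved and the gripper is clear. Handing in.

```bash
python3 -c "
from rig import r
print(r.sign_off())"
```

```text
the job is handed in; nothing more can be done
None
```

The job is handed in at about 40 s of the 106 s: the nut, bush, bearing and gear were placed in order, and the last picture shows each flat and near the middle of its place with the gripper clear; the hand-in returned no verdict.

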